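Ready the panel rack and hold its gate

TASK

Get the panel rack ready for the carver: drop the two turned pegs, one at a time, into the two bores in its floor so that each stands with its collar down on the floor. Then squeeze the catch on the fixed post fully together, it stays that way, and only after that squeeze the catch on the gate itself and, with it squeezed, swing the gate out past its detent to wide open (at least 75 degrees). The gate would swing back by itself, so finish while still holding it wide open with the gripper; leave everything else on the bench undisturbed.

Things in the scene. Friction and masses are not known exactly. Their poses are not given: they have to be found in the camera images.
- rack: wooden rack fixed to the bench. Base 300 x 180 x 40 mm; its top is the floor with two bores; low fences on three sides reach 75 above the table; along its -y side a slatted gate stands between two posts 110 tall. Origin on the table under its middle; x along the shut gate from hinge post to latch post, y away from the gate into the rack, z up. Sizes in mm throughout
- bore1 (a point): middle of the mouth of the bore nearer the hinge post, 40 above the table: round, 29 wide, 30 deep
- bore2 (a point): middle of the mouth of the other bore, nearer the latch post: the same size, 85 from bore1
- peg_a: loose turned wooden peg standing on the table, 104 tall: tenon 24 in diameter, 28 long, then a collar 38 in diameter (28 to 36 above the foot), a thin neck, a square head 28 x 28 from 72 to 104, to grip it by. Origin: middle of the foot's underside, z up, x and y square to the head. Seated, the collar is on the floor and the origin is 12 above the table. Either peg fits either bore
- peg_b: the second peg, the same in every way
- post_catch_mid (a point): middle of the catch on the fixed latch post beyond the gate's free end, 147 above the table; squeeze it first. Two upright steel tabs, 8 thick, 24 wide, from 112 to 164 above the table, 50 apart over their outer faces; pinched, each moves 9 inwards, both equally (32 over the outer faces). They face along the rack's x; this point has the rack's axes
- post_catch (a joint): how far each tab of the post's catch is squeezed in, m: 0 out (its bolt bars the gate), 0.009 fully in. Free of the gate from 0.006. Takes about 5 N, stays where it is left
- gate_catch_mid (a point): middle of the catch on top of the gate, 147 above the table, 130 from the hinge axis, 90 from the post's catch when shut; squeeze it second and swing the gate by it. Two steel tabs of the same sizes and travel as those of the post's catch, facing along the gate. The point turns with the gate; its x axis points along the gate away from the hinge
- gate_catch (a joint): how far each tab of the gate's catch is squeezed in, m: 0 out (its bolt bars the gate), 0.009 fully in, free from 0.006. Sprung: 3 to 6 N a tab, comes out again when released
- gate_hinge (a point): on the gate's upright hinge axis, 110 above the table, on top of the hinge post; axes as the rack
- gate (a joint): gate angle, rad: 0 shut, grows as it swings out away from the rack (clockwise from above), stop at 1.45. A detent resists from about 0.45 to 0.75 (up to about 5 N at the catch); past it a closing spring (2 to 3 N at the catch) pulls the gate back to rest against the detent near 1.05, so it stays wide (over 1.3) only while held. Gate 178 long, 110 tall
- gouge_a: bystander: carving gouge 230 long, 22 tall, lying between the pegs
- gouge_b: bystander: carving gouge 250 long, lying on the table
- gouge_c: bystander: short carving gouge 210 long with a white handle
- mallet: bystander: wooden mallet lying down, head 75 x 120 x 75, handle 210 long
- wax_tin: bystander: steel tin 84 in diameter, 50 tall
- sanding_block: bystander: cork block 110 x 65 x 35
- carved_panel: bystander: dark carved panel 200 x 150 x 31 lying flat
Mind the look-alikes: they are no part of the job. What is shaped like the peg_b but green is not meant. What is shaped like the peg_a but turquoise is not meant.

How it is judged:
On the way, in this order (a step that is already met when the one before it is completed fails the run):
1. one peg seated in a bore (((horizontal distance between peg_a and bore1 below 0.006 m and z of peg_a in the frame of rack between 0.006 and 0.017 m and angle between peg_a's own z axis and vertical below 0.1 rad) or (horizontal distance between peg_a and bore2 below 0.006 m and z of peg_a in the frame of rack between 0.006 and 0.017 m and angle between peg_a's own z axis and vertical below 0.1 rad) or (horizontal distance between peg_b and bore1 below 0.006 m and z of peg_b in the frame of rack between 0.006 and 0.017 m and angle between peg_b's own z axis and vertical below 0.1 rad) or (horizontal distance between peg_b and bore2 below 0.006 m and z of peg_b in the frame of rack between 0.006 and 0.017 m and angle between peg_b's own z axis and vertical below 0.1 rad))), for 0.2 s.
2. both pegs seated, one in each bore, and let go (((horizontal distance between peg_a and bore1 below 0.006 m and z of peg_a in the frame of rack between 0.006 and 0.017 m and angle between each of peg_a, peg_b's own z axis and vertical below 0.1 rad and horizontal distance between peg_b and bore2 below 0.006 m and z of peg_b in the frame of rack between 0.006 and 0.017 m) or (horizontal distance between peg_a and bore2 below 0.006 m and z of peg_a in the frame of rack between 0.006 and 0.017 m and angle between each of peg_a, peg_b's own z axis and vertical below 0.1 rad and horizontal distance between peg_b and bore1 below 0.006 m and z of peg_b in the frame of rack between 0.006 and 0.017 m)) and contact force between the fingers and peg_a below 0.2 N and contact force between the fingers and peg_b below 0.2 N), for 0.2 s.
3. the post's catch squeezed in, the gate's catch still out (value of joint post_catch above 0.0065 m and value of joint gate_catch below 0.003 m and value of joint gate below 0.05 rad), for 0.2 s.
4. the gate's catch squeezed in too, the gate still shut (value of joint each of post_catch, gate_catch above 0.006 m and value of joint gate below 0.15 rad).
5. the gate wide open (value of joint gate above 1.25 rad), for 0.2 s.
At the end, for the whole second after the job is handed in: For the last second the fingers hold the gate (over 1 N) at 1.25 rad or more, still (under 0.1 rad/s); post catch in over 6 mm; one peg in each bore, within 6 mm of its middle, foot 6 to 17 mm above the table, within 0.1 rad of upright, not touched by the fingers (all of step 2 and value of joint post_catch above 0.006 m and value of joint gate above 1.25 rad and velocity of joint gate between -0.1 and 0.1 rad/s and contact force between the fingers and gate above 1 N); the arm keeps its last pose, push and grip.
It fails at once if the gate's catch squeezed while the post's catch is still out (value of joint gate_catch above 0.005 m and value of joint post_catch below 0.005 m).
It fails at once if a bystander moved more than 3 cm (distance of any of gouge_a, gouge_b, gouge_c, mallet, wax_tin, sanding_block, carved_panel from where it was at the start of the episode above 0.03 m).
It also fails if it takes over 72 s, if anything falls off the work surface, if the arm or the gripper's body presses on something with over 40 N, if the wrist force passes 120 N, or if a joint passes its speed limit or range.

ROBOT

A 6-joint arm with a two-finger parallel gripper is mounted at the origin on the work surface. World frame = base frame: x ahead of the robot, y to its left, z up, the work surface at z = 0. Lengths are in m, angles in rad, forces in N, time in s.
With the tool pointing down it reaches from about 0.3 to 0.875 m from the base axis. Payload 6.4 kg.
Tool frame: the origin (TCP) lies at the very end of the fingers, on their centre line; the grasp point (between the pads) lies 19 mm behind it; z points along the fingers, y is the line along which they close (so a half turn about z gives the same grasp; the last joint's range is limited). The gripper opens to 85 mm and grips with 20 to 120 N. Pads are 22 mm wide; open, the fingers measure 114 mm over their backs; the gripper's body (76 mm by 85 mm) begins 54 mm behind the grasp point. The pads swing forward as they close: fully open they stand 13 mm farther back than shut.
Start: joints at [-1.375, 0.181, 1.607, -0, 1.354, -0.206], TCP at [0.225, -0.529, 0.206] pointing down, gripper open.
Joint ranges: [-2.99, 2.99], [-0.89, 2.07], [0.3, 2.58], [-1.14, 4.28], [0, 2.63], [-3.12, 3.12]. Speed limits (rad/s): [2.57, 2.57, 3.01, 3.14, 3.14, 3.14].

INTERFACE

Orientations are given as a unit quaternion [w, x, y, z].
In Python, from bench import ctrl gives the robot as it stands.
- The arm moves only by the tool jog_arm, never from a script. Its argument "series" is a list that holds one entry, the list of rows, each a list of 7 numbers: the shift along the tool's x, y, z in mm, then the turn, a rotation vector about the tool's x, y, z in rad, then the finger opening in mm, from 0 to 85.4. In form: [[[tx, ty, tz, rx, ry, rz, gripper], ...]]. A call has exactly 10 rows; each row shifts and turns the commanded pose from where the row before left it, along the tool's axes as they then stand; what a row does not reach is not made up. A row lasts 1/10 s, in which the tool goes at most 50 mm and 8.59 degrees, less where a joint would pass 70% of its speed; a pose out of reach is approached as far as the arm can. A call with a gripper value outside its range is refused whole. The fingers move at their own pace and stop on an object; the grip force is fixed at half the most. Time passes only in rows, so rows that do not move let the fingers close, or fill a call up. It gives the time, the measured TCP pose, the force, the opening and the grip force at its end, in the units of the state.
- ctrl.get_obs(): the state, without advancing time (a new reading comes with each control period).
- ctrl.camera(name): name is "scene" or "top" or "wrist"; returns a dict with "frame" (480x640x3 uint8, blue, green, red), "z_map" (480x640 float32, m along the optical axis (not along the pixel's ray), 0 where there is no reading), "fx", "fy", "cx", "cy" (pixels), "xyz" and "rotation" of the camera in the world. Camera axes: x right, y down, z forward; pixel columns grow to the right and rows downward; lengths in m; the calibration is good to about 2 mm. A picture is of the moment at which its call begins.
- ctrl.hand_in(): hands the job in; it is judged then, once.
The state is a dict: "time_s": time; "q": joint angles; "dq": joint speeds; "joint_efforts": joint torques, N m; "eef_pos": TCP position; "eef_rot": TCP orientation; "wrist_force": force on the tool from outside, world axes, zero at the start; "torque": the same for the moment, N m; "opening": opening from 0.0 (shut) to 1.0 (fully open); "grasp_force": force on a finger pad.
Only numpy, scipy, OpenCV 4.12 (cv2) and the standard library are available. Lean on these libraries where they do the work, as an engineer would, in place of code of your own. Each camera call takes 0.05 s, during which the arm holds its last target. There are 200 camera calls.

## Working session

There is one attempt and no reset: what is moved stays moved. The work goes in short steps, Python scripts to look and compute and a tool call to move; the robot and the scene stay as the last step left them, time stands still between calls to the robot, and variables do not carry over. Pictures are saved under pics/ and viewed, at most 10 in all, crops included, and the job is handed in when it is done.

Besides the shell and the picture viewer there is one more tool, called after ">>>" by a JSON object that holds its "method" and its "body". jog_arm: Moves the arm, as the interface text tells. Its arguments: {"type":"object","properties":{"series":{"type":"array"}},"required":["series"]}

```bash
mkdir -p pics; cat > h.py <<'E'
import numpy as np, cv2
from bench import ctrl
def cam(n):
    c=ctrl.camera(n); np.savez(f'/tmp/{n}.npz',**c); return c
def world(c):
    z=c['z_map']; h,w=z.shape; u,v=np.meshgrid(np.arange(w),np.arange(h))
    p=np.stack([(u-c['cx'])/c['fx']*z,(v-c['cy'])/c['fy']*z,z],-1)
    return p@np.array(c['rotation']).T+np.array(c['xyz'])
E
python3 - <<'E'
from h import *
for n in('top','scene'):
    c=cam(n); cv2.imwrite(f'pics/{n}0.png',c['frame']); print(n,c['xyz'],np.round(c['rotation'],3).tolist(),c['fx'],c['cx'],c['cy'])
print(ctrl.get_obs())
E
```

```text
top [ 0.36059809 -0.01384557  1.48393089] [0.056, -0.702, 0.708, -0.044] 571.7995821236682 330.1983241049071 243.263409960468
scene [ 1.31708384 -0.76148173  1.09730422] [-0.371, 0.853, 0.331, -0.157] 590.7757651709276 318.38795939610844 224.034817923331
{'time_s': 0.1, 'q': array([-1.37527618e+00,  1.81484370e-01,  1.60789698e+00,  1.87199438e-05,
        1.35381412e+00, -2.06306328e-01]), 'dq': array([-0.00057264, -0.00107173, -0.00245891,  0.0006864 , -0.00078997,
        0.0003546 ]), 'joint_efforts': array([ 1.09101416e-03, -4.45878518e+01, -3.52240062e+01, -3.15576935e-04,
        4.15230577e-03,  1.06231235e-05]), 'eef_pos': array([ 0.22479487, -0.52865552,  0.2047697 ]), 'eef_rot': array([-8.01351449e-04,  9.79884825e-01,  1.99562237e-01,  1.34608122e-05]), 'wrist_force': array([-0.49014765,  1.08172475, -0.3473449 ]), 'torque': array([0.04331689, 0.04277608, 0.00570715]), 'grasp_force': 0.0, 'opening': 1.001795064537397}
```

View pics/top0.png

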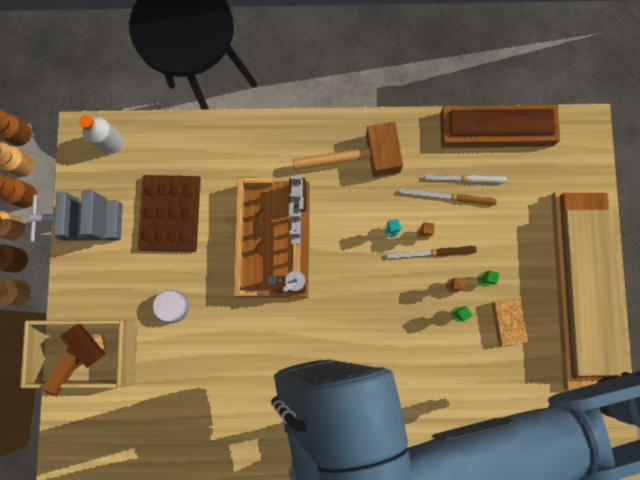

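View pics/scene0.png

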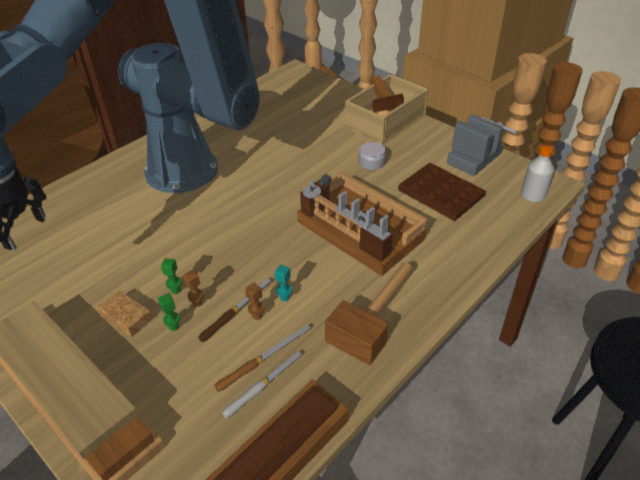

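```bash
cat > h.py <<'E'
import numpy as np, cv2
from scipy.spatial.transform import Rotation as R
from bench import ctrl
def cam(n):
    c=ctrl.camera(n); np.savez(f'/tmp/{n}.npz',**c); return c
def rot(c): 
    q=np.array(c['rotation']); return R.from_quat(q[[1,2,3,0]]).as_matrix()
def world(c):
    z=c['z_map']; h,w=z.shape; u,v=np.meshgrid(np.arange(w),np.arange(h))
    p=np.stack([(u-c['cx'])/c['fx']*z,(v-c['cy'])/c['fy']*z,z],-1)
    return p@rot(c).T+np.array(c['xyz'])
def ray(c,u,v,h):
    d=rot(c)@np.array([(u-c['cx'])/c['fx'],(v-c['cy'])/c['fy'],1.]); o=np.array(c['xyz']); return o+d*(h-o[2])/d[2]
def rect(P):
    r=cv2.minAreaRect((P[:,:2]*1000).astype(np.float32)); return [np.round(r[0],1),np.round(r[1],1),round(r[2],1)]
E
python3 - <<'E'
from h import *
for n in('top','scene'):
    c=np.load(f'/tmp/{n}.npz'); P=world(c); z=P[...,2]
    print(n,'table z',np.median(z[(abs(z)<.03)]))
    x,y=P[...,0],P[...,1]
    # pegs
    m=((z>.09)&(z<.115)&(x>.1)&(x<.6)&(y<-.1)&(y>-.5)).astype(np.uint8)
    k,l,st,ce=cv2.connectedComponentsWithStats(m)
    for i in range(1,k):
        if st[i,4]>15: print('head',st[i,4],ce[i],c['frame'][l==i].mean(0).round(),P[l==i].mean(0).round(4),rect(P[l==i]))
    reg=(x>.15)&(x<.6)&(y<.35)&(y>-.02)
    for lo,hi in((.06,.085),(.1,.12),(.145,.175)):
        m=((z>lo)&(z<hi)&reg).astype(np.uint8); k,l,st,ce=cv2.connectedComponentsWithStats(m)
        for i in range(1,k):
            if st[i,4]>15: print(lo,st[i,4],ce[i],P[l==i].mean(0).round(4),rect(P[l==i]))
c=np.load('/tmp/top.npz');cv2.imwrite('pics/t1.png',cv2.resize(c['frame'][165:310,225:320],None,fx=4,fy=4,interpolation=cv2.INTER_CUBIC))
E
```

```text
top table z -0.00043874025269075023
head 108 [428.28703704 229.75925926] [ 42.  87. 135.] [ 0.589  -0.2317  0.1014] [array([ 589.5, -231.7]), array([28.3, 20.7]), 88.9]
head 67 [394.28358209 228.34328358] [123. 130.  39.] [ 0.5934 -0.1489  0.1013] [array([ 594. , -150.6]), array([13.6, 28. ]), 9.0]
head 145 [492.22758621 276.86206897] [ 46. 126.  50.] [ 0.4723 -0.3816  0.1022] [array([ 471.6, -382.2]), array([29. , 28.5]), 70.1]
head 147 [458.70748299 283.39455782] [ 39.  84. 131.] [ 0.4572 -0.3005  0.1023] [array([ 457.2, -301.3]), array([29.9, 27.2]), 87.4]
head 150 [464.33333333 313.31333333] [ 47. 128.  52.] [ 0.3856 -0.3111  0.1022] [array([ 385.2, -311.7]), array([28.6, 28.2]), 32.5]
0.06 602 [242.61295681 271.21594684] [0.4944 0.2267 0.073 ] [array([516.2, 204.4]), array([167.3,  90.2]), 0.0]
0.1 39 [296.28205128 228.38461538] [0.5939 0.0904 0.1121] [array([592.1,  91.1]), array([20.2, 14.4]), 88.5]
0.1 671 [292.10879285 272.71385991] [0.4859 0.1004 0.112 ] [array([507.5, 108.8]), array([ 86.4, 131.8]), 85.0]
0.145 50 [294.48 232.96] [0.5745 0.0908 0.1625] [array([575.2,  91.8
[... 802 characters left out ...]
, 232.6]), array([164.9,  58.6]), 14.6]
0.06 33 [326.81818182 196.33333333] [0.4807 0.137  0.0742] [array([480.7, 134.5]), array([ 7.2, 25.7]), 3.3]
0.06 142 [310.52112676 206.42253521] [0.4751 0.0788 0.0726] [array([474.1,  82.7]), array([54.5, 31.2]), 48.0]
0.06 38 [326.94736842 213.15789474] [0.5267 0.087  0.0735] [array([526.5,  87.3]), array([10.6, 12. ]), 40.8]
0.06 36 [337.5        220.02777778] [0.5638 0.0868 0.0717] [array([563. ,  88.9]), array([15.5, 13.1]), 46.6]
0.1 555 [322.12792793 197.00720721] [0.5027 0.0948 0.111 ] [array([518.8, 115.5]), array([156.6,  91.2]), 5.7]
0.145 69 [342.43478261 196.88405797] [0.5799 0.0871 0.1583] [array([578. ,  87.5]), array([12.4, 31.1]), 4.9]
```

View pics/t1.png

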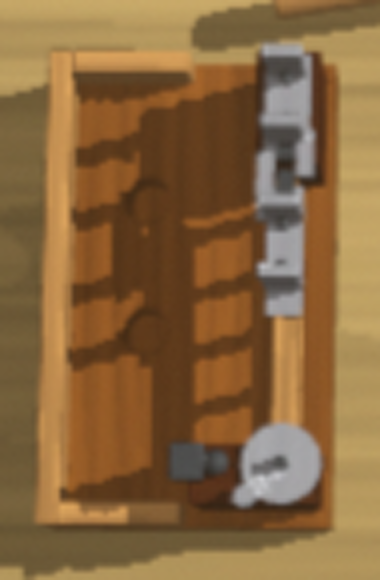

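```bash
python3 - <<'E'
from h import *
for n in('top','scene'):
    c=np.load(f'/tmp/{n}.npz'); P=world(c); z=P[...,2]
    x,y=P[...,0],P[...,1]
    reg=(x>.35)&(x<.8)&(y<.3)&(y>.0)
    for lo,hi in((.03,.046),(.062,.085),(.1,.118),(.118,.15),(.155,.172)):
        m=((z>lo)&(z<hi)&reg).astype(np.uint8); k,l,st,ce=cv2.connectedComponentsWithStats(m)
        for i in range(1,k):
            if st[i,4]>20: print(n,lo,st[i,4],ce[i].round(1),P[l==i].mean(0).round(4),rect(P[l==i]))
    if n=='top':
        for u,v in((262.5,215),(262,247.5)): print('bore',ray(c,u,v,.04))
        # gray disc
        f=c['frame'].astype(int); s=f.max(-1)-f.min(-1); m=((s<25)&(f.min(-1)>110)&reg).astype(np.uint8)
        k,l,st,ce=cv2.connectedComponentsWithStats(m)
        for i in range(1,k):
            if st[i,4]>20: print('gray',st[i],ce[i],P[l==i].mean(0))
        np.set_printoptions(linewidth=250)
        print((z[170:300,286:308:2]*1000).round().astype(int)[::2])
E
```

```text
top 0.03 115 [314.1 164.8] [0.7733 0.0495 0.041 ] [array([774.8,  51.3]), array([ 12. , 102.8]), 9.9]
top 0.03 5195 [271.  237.5] [0.584  0.1608 0.0391] [array([583. , 149.8]), array([168. , 301.2]), 88.9]
top 0.062 1095 [244.2 236.2] [0.5831 0.2238 0.0732] [array([583. , 202.2]), array([ 90.8, 299.9]), 89.0]
top 0.1 257 [297.2 190.3] [0.6894 0.0885 0.1102] [array([685.2,  89.2]), array([40.3, 71.5]), 89.9]
top 0.1 88 [296.2 225.6] [0.6009 0.0907 0.1118] [array([599.4,  91.1]), array([20.2, 29.5]), 89.6]
top 0.1 623 [292.  272.2] [0.4872 0.1007 0.1115] [array([507.5, 108.8]), array([ 86.4, 131.8]), 85.0]
top 0.118 40 [296.7 182.5] [0.7028 0.0878 0.1345] [array([701.5,  88. ]), array([11.2, 24.9]), 7.6]
top 0.118 216 [295.8 207.7] [0.6421 0.0905 0.1269] [array([637.6,  90.4]), array([34.5, 63.3]), 88.2]
top 0.118 27 [295.9 235.8] [0.5721 0.0897 0.1349] [array([572.2,  90.5]), array([ 6.5, 24.1]), 12.1]
top 0.118 112 [273.3 280.1] [0.467  0.1438 0.1277] [array([467.4, 142.3]), array([19.6, 33.5]), 0.6]
top 0.118 23 [296.7 279.9] [0.4675 0.0884 0.1234] [array([467.5,  88. ]), array([24.
[... 5673 characters left out ...]
2.5 204.5] [0.5812 0.0861 0.1349] [array([583. ,  86.4]), array([29.6, 13.8]), 80.6]
scene 0.118 260 [362.2 217.6] [0.646  0.0849 0.1305] [array([646.3,  85.3]), array([36.4, 65.4]), 84.5]
scene 0.118 82 [383.  229.3] [0.7116 0.084  0.1325] [array([710.9,  85.1]), array([19.8, 21.1]), 38.1]
scene 0.155 44 [342.4 195.4] [0.5795 0.0874 0.1628] [array([577.9,  87.6]), array([12.2, 30.9]), 2.6]
scene 0.155 51 [354.8 203.1] [0.6214 0.0855 0.1628] [array([621. ,  87.3]), array([25.1,  9.6]), 83.0]
scene 0.155 51 [369.9 211.6] [0.6691 0.0848 0.1633] [array([667.6,  86.7]), array([11.6, 26.2]), 6.3]
scene 0.155 50 [383.8 219.5] [0.7112 0.0849 0.1631] [array([711. ,  86.4]), array([10.6, 28.3]), 1.1]
```

>>> {"method": "jog_arm", "body": {"series": [[[0,0,-20,0,0,0.134,60],[0,0,-20,0,0,0.134,60],[0,0,-10,0,0,0.134,60],[33,-32,0,0,0,0,60],[33,-32,0,0,0,0,60],[33,-32,0,0,0,0,60],[33,-32,0,0,0,0,60],[33,-32,0,0,0,0,60],[34,-33,0,0,0,0,60],[34,-33,0,0,0,0,60]]]}}

```text
time_s: 1.1
eef_pos: [0.4589, -0.3016, 0.2553]
eef_rot: [-0.0, 1.0, -0.0, -0.0]
wrist_force: [1.6, -0.7, -0.3]
opening: 0.704
grasp_force: 0.0
```

```bash
python3 - <<'E'
from h import *
c=cam('wrist'); cv2.imwrite('pics/w1.png',c['frame']); o=ctrl.get_obs()
print(o['eef_pos'],o['eef_rot'],o['opening'],c['xyz'],rot(c).round(3))
P=world(c);z=P[...,2]; print(np.median(z[z<.01]))
m=((z>.093)&(z<.115)).astype(np.uint8);k,l,st,ce=cv2.connectedComponentsWithStats(m)
for i in range(1,k):
    if st[i,4]>80: print(st[i],c['frame'][l==i].mean(0).round(),P[l==i].mean(0).round(4),rect(P[l==i]))
E
```

```text
[ 0.46320269 -0.29610382  0.25537297] [-0.00186787  0.99999485  0.00215572  0.00146889] 0.7030360553218835 [ 0.53178334 -0.30089388  0.42367614] [[-0.002 -0.959 -0.283]
 [-1.     0.002  0.001]
 [ 0.     0.283 -0.959]]
0.00020516047805263504
[ 123   32   45   44 1344] [114. 115.  41.] [ 0.6047 -0.1523  0.1029] [array([ 605.5, -150.8]), array([28.3, 28.2]), 14.6]
[ 224   45   34   39 1224] [ 43.  70. 107.] [ 0.596  -0.2341  0.1033] [array([ 596.7, -233.3]), array([27.6, 28.1]), 85.7]
[384 184  37  35 873] [ 64. 117.  69.] [ 0.4766 -0.3822  0.1034] [array([ 475.6, -383.3]), array([28.2, 28.3]), 72.6]
[305 201  30  31 812] [ 59.  90. 126.] [ 0.4619 -0.3023  0.1035] [array([ 460.7, -302.2]), array([28. , 28.3]), 83.5]
[312 265  35  35 737] [ 65. 120.  69.] [ 0.3912 -0.3121  0.103 ] [array([ 389.4, -312.1]), array([27.9, 28.2]), 32.3]
```

View pics/w1.png

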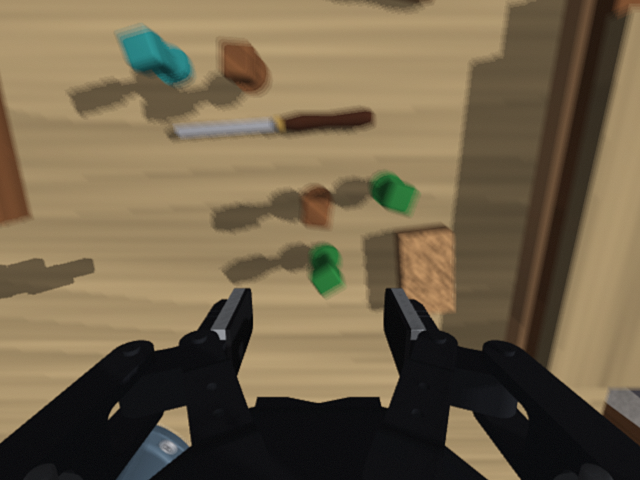

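```bash
cat > pk.py <<'E'
from h import *
c=cam('wrist'); o=ctrl.get_obs()
print(o['time_s'],o['eef_pos'],o['eef_rot'],c['xyz'])
P=world(c);z=P[...,2]
m=((z>.093)&(z<.115)).astype(np.uint8);k,l,st,ce=cv2.connectedComponentsWithStats(m)
for i in range(1,k):
    if st[i,4]>80:
        q=np.array([ray(c,u,v,.104) for v,u in np.argwhere(l==i)]); t=P[l==i]; t=t[t[:,2]>.1]
        print(c['frame'][l==i].mean(0).round(),rect(t))
E
python3 pk.py; python3 pk.py
```

```text
1.2 [ 0.46099922 -0.29871762  0.25522958] [-1.00015897e-03  9.99994627e-01  3.09368256e-03  4.17393275e-04] [ 0.53558501 -0.29568735  0.423969  ]
[123. 124.  44.] [array([ 605.5, -150.5]), array([28.4, 27.8]), 14.0]
[ 46.  74. 113.] [array([ 596.8, -233.2]), array([28. , 27.9]), 85.6]
[ 51. 105.  40.] [array([ 475.6, -383.6]), array([28.8, 28.1]), 72.6]
[ 46.  73. 112.] [array([ 460.6, -302.2]), array([27.9, 28.4]), 84.3]
[ 52. 106.  42.] [array([ 389.3, -312.1]), array([27.5, 28.3]), 32.7]
1.25 [ 0.45933173 -0.30084197  0.25514654] [-3.75834569e-04  9.99997002e-01  2.40668318e-03 -2.48478511e-04] [ 0.53373311 -0.29786885  0.4237003 ]
[123. 125.  47.] [array([ 605.5, -150.7]), array([28.6, 27.9]), 13.4]
[ 47.  75. 114.] [array([ 596.8, -233.3]), array([27.5, 28.5]), 85.2]
[ 51. 104.  40.] [array([ 475.7, -383.2]), array([28. , 28.1]), 73.7]
[ 45.  73. 112.] [array([ 460.7, -302.2]), array([27.9, 28. ]), 83.8]
[ 52. 106.  43.] [array([ 389.2, -312.3]), array([27.6, 28. ]), 32.2]
```

>>> {"method": "jog_arm", "body": {"series": [[[2,0,0,0,0,0.11,60],[0,0,45,0,0,0,60],[0,0,45,0,0,0,60],[0,0,45,0,0,0,60],[0,0,30,0,0,0,60],[0,0,19,0,0,0,60],[0,0,0,0,0,0,60],[0,0,0,0,0,0,60],[0,0,0,0,0,0,10],[0,0,0,0,0,0,10]]]}}

```text
time_s: 2.25
eef_pos: [0.4607, -0.3044, 0.0733]
eef_rot: [0.001, 0.998, -0.055, 0.001]
wrist_force: [0.3, -0.3, 1.1]
opening: 0.377
grasp_force: 0.0
```

>>> {"method": "jog_arm", "body": {"series": [[[0,0,0,0,0,0,10],[0,0,0,0,0,0,10],[0,0,0,0,0,0,10],[0,0,-10,0,0,0,10],[0,0,-30,0,0,0,10],[0,0,-40,0,0,0,10],[0,0,-40,0,0,0,10],[0,0,-20,0,0,0,10],[0,0,0,0,0,0,10],[0,0,0,0,0,0,10]]]}}

```text
time_s: 3.25
eef_pos: [0.4598, -0.3031, 0.2118]
eef_rot: [0.0, 0.998, -0.055, 0.0]
wrist_force: [-1.1, 0.4, -0.6]
opening: 0.301
grasp_force: 59.2
```

>>> {"method": "jog_arm", "body": {"series": [[[0,-10,-40,0,0,0,10],[-1,-46,0,0,0,0,10],[-1,-46,0,0,0,0,10],[-1,-46,0,0,0,0,10],[-1,-46,0,0,0,0,10],[-1,-46,0,0,0,0,10],[-1,-46,0,0,0,0,10],[-2,-46,0,0,0,0,10],[-2,-46,0,0,0,0,10],[-2,-46,0,0,0,0,10]]]}}

```text
time_s: 4.25
eef_pos: [0.4932, 0.1214, 0.2495]
eef_rot: [0.0, 0.998, -0.055, -0.002]
wrist_force: [0.0, -0.1, 0.0]
opening: 0.295
grasp_force: 59.3
```

>>> {"method": "jog_arm", "body": {"series": [[[-1,-40,0,0,0,0,10],[0,-20,0,0,0,0,10],[0,0,0,0,0,0,10],[0,0,0,0,0,0,10],[0,0,0,0,0,0,10],[0,0,0,0,0,0,10],[0,0,0,0,0,0,10],[0,0,0,0,0,0,10],[0,0,0,0,0,0,10],[0,0,0,0,0,0,10]]]}}

```text
time_s: 5.25
eef_pos: [0.5003, 0.1791, 0.2517]
eef_rot: [-0.0, 0.998, -0.055, 0.0]
wrist_force: [-1.6, 0.3, -0.9]
opening: 0.296
grasp_force: 59.3
```

```bash
python3 - <<'E'
from h import *
c=cam('wrist'); cv2.imwrite('pics/w2.png',c['frame']); o=ctrl.get_obs()
print(o['time_s'],o['eef_pos'],o['eef_rot'],o['opening'],c['xyz'],o['dq'].round(3))
E
```

```text
5.3 [0.50028715 0.17913018 0.25166891] [-2.53164620e-05  9.98477519e-01 -5.51601202e-02  6.54257425e-05] 0.3016380940704082 [0.57270345 0.17186999 0.42010142] [ 0.006  0.002  0.001  0.    -0.    -0.   ]
```

View pics/w2.png

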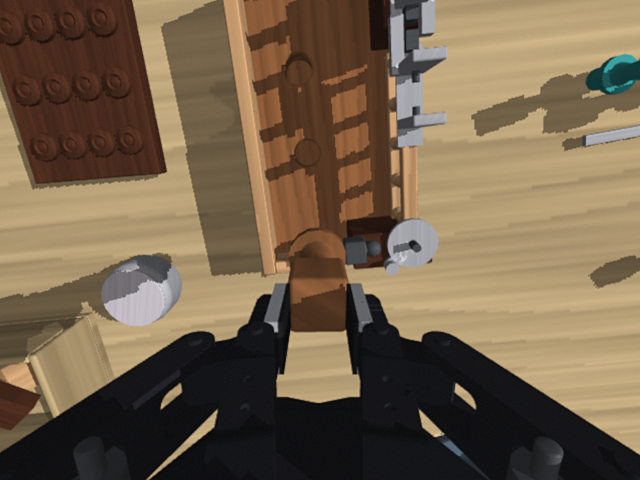

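```bash
cat > m.py <<'E'
from h import *
import sys
c=np.load('/tmp/wrist.npz'); P=world(c); z=P[...,2]; g=cv2.cvtColor(c['frame'],cv2.COLOR_BGR2HSV)
o=ctrl.get_obs(); t=o['eef_pos']
m=(abs(z-(t[2]+.033))<.012)&(c['frame'][...,2].astype(int)-c['frame'][...,0]>30)&(np.hypot(P[...,0]-t[0],P[...,1]-t[1])<.04)
if m.sum()>50: print('head top',P[m].mean(0).round(4),rect(P[m]),'rel tcp',(P[m].mean(0)-t).round(4))
m=((z<.034)&(z>.0)&(P[...,0]>.5)&(P[...,0]<.70)&(P[...,1]>.13)&(P[...,1]<.215)).astype(np.uint8)
k,l,st,ce=cv2.connectedComponentsWithStats(m)
for i in range(1,k):
    if st[i,4]>30: print('hole',st[i],ce[i],rect(np.array([ray(c,u,v,.04) for v,u in np.argwhere(l==i)])))
f=c['frame'].astype(int)
for (u,v) in eval(sys.argv[1]):
    a=g[v-22:v+23,u-22:u+23,2]; cv2.imwrite(f'/tmp/b{u}.png',a)
E
python3 m.py '[(299,67),(307,151)]'
python3 - <<'E'
import sys; sys.path.insert(0,'.')
from h import *
c=np.load('/tmp/wrist.npz');f=c['frame'][30:190,240:380]
cv2.imwrite('pics/w2c.png',cv2.resize(f,None,fx=4,fy=4,interpolation=cv2.INTER_CUBIC)[:600])
P=world(c)[...,2]*1000
np.set_printoptions(linewidth=250)
print(P[50:86:3,282:318:3].round().astype(int)); print(P[135:170:3,288:326:3].round().astype(int))
E
```

```text
head top [0.5032 0.1798 0.2815] [array([501.2, 181.1]), array([50.8, 28. ]), 83.0] rel tcp [0.0029 0.0006 0.0299]
hole [284  55  28  30 643] [297.54898911  69.56609642] [array([646. , 184.6]), array([27.9, 27.1]), 83.6]
hole [294 141  25  26 533] [306.0206379  153.33958724] [array([561.7, 186.1]), array([26.5, 26.7]), 83.6]
[[39 40 43 40 41 41 39 41 39 40 40 38]
 [40 41 40 39 40 38 39 39 39 39 42 37]
 [41 41 38 35 32 29 30 34 40 42 40 41]
 [40 39 33 24 19 15 18 20 28 39 41 40]
 [40 37 23 13 10 11  9 11 14 29 41 41]
 [40 31 14  9 11 11 10  9 10 14 40 40]
 [41 26  9  9 12 11 11 10 10 10 38 42]
 [39 21 10  9 10 10 10 10 12  9 40 39]
 [39 24  9  9 10 10 11 11 10  9 42 42]
 [39 40 10 10 10 11 11 10 11 10 41 39]
 [40 42 10 10 10 10 11 10 10 39 40 40]
 [41 40 41 40  9 10  9 10 40 39 42 41]]
[[39 40 40 42 40 40 41 40 41 40 39 42 41]
 [42 39 42 40 40 40 40 41 40 40 39 39 41]
 [39 40 41 40 39  9 11 11 38 39 39 42 40]
 [40 39 40 27  9 11 10 12 12 10 40 38 42]
 [40 39 38  8 10  9 10 11 11 10 38 40 40]
 [42 40 24 11 10 11 10  8 12 11 11 40 38]
 [41 39 19 11 10  9  8  9 10 11 10 40 40]
 [40 41 27 11 11 10  9 10 11 10 11 41 41]
 [40 40 38 10 12  9  9 10 11 10 39 41 41]
 [40 41 40 28 11 11 10 11 10 14 40 40 40]
 [40 40 40 40 34 17 10 11 32 40 41 42 41]
 [39 40 42 41 39 38 39 39 40 40 40 41 42]]
```

View pics/w2c.png

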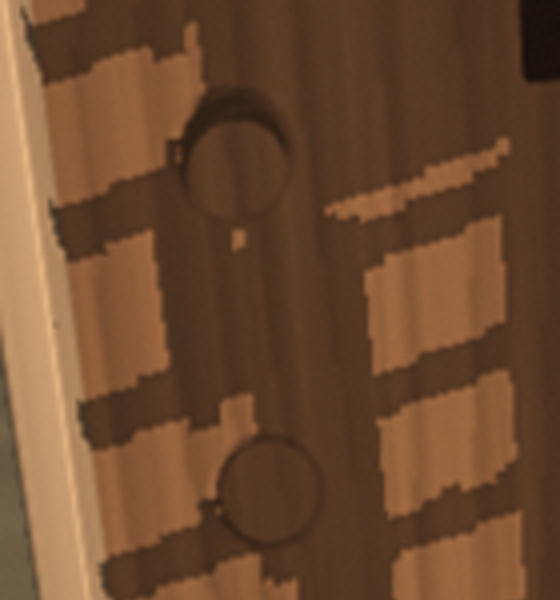

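```bash
python3 - <<'E'
from h import *
c=np.load('/tmp/wrist.npz'); P=world(c); z=P[...,2]; o=ctrl.get_obs(); t=o['eef_pos']
f=c['frame'].astype(int)
m0=(f[...,2]-f[...,0]>25)&(np.hypot(P[...,0]-t[0],P[...,1]-t[1])<.04)&(z>.22)
print(np.histogram(z[m0],bins=np.arange(.22,.30,.004)))
q=P[m0&(z>t[2]+.026)]
print(len(q),q.mean(0),rect(q),np.linalg.lstsq(np.c_[q[:,:2]-q.mean(0)[:2],np.ones(len(q))],q[:,2],rcond=None)[0])
for h in (.278,.28,.283):
    q=P[m0&(abs(z-.2825)<.004)&(z>h)]; print(h,len(q),rect(q),q.mean(0))
for r in range(225,340,6): print(r,P[r,318].round(4),f[r,318])
E
```

```text
(array([ 124,   38,   29,   20,   14,    0,    0,    0,  100,  140,  135,
        163,  164,  174,  251, 2936,   25,   10,   10]), array([0.22 , 0.224, 0.228, 0.232, 0.236, 0.24 , 0.244, 0.248, 0.252,
       0.256, 0.26 , 0.264, 0.268, 0.272, 0.276, 0.28 , 0.284, 0.288,
       0.292, 0.296]))
3346 [0.50225797 0.17992395 0.28508983] [array([502.1, 178.1]), array([76. , 31.1]), 80.6] [-0.01330014  0.1162301   0.28508983]
0.278 3084 [array([501. , 180.3]), array([49.2, 28. ]), 82.8] [0.50224123 0.17983651 0.28200445]
0.28 2958 [array([501. , 180.5]), array([49.1, 27.9]), 81.7] [0.50175407 0.17990861 0.28211801]
0.283 290 [array([501.4, 179.9]), array([49.1, 23.5]), 86.2] [0.50209082 0.18211481 0.28334931]
225 [0.4798 0.182  0.0402] [ 58  90 140]
231 [0.5185 0.1778 0.2145] [ 53  85 131]
237 [0.5143 0.1783 0.2136] [ 54  85 130]
243 [0.5111 0.1786 0.2161] [ 43  68 104]
249 [0.5087 0.1789 0.2211] [38 61 97]
255 [0.5087 0.1789 0.2327] [35 55 86]
261 [0.514  0.1783 0.2577] [30 48 75]
267 [0.5142 0.1783 0.2668] [32 50 77]
273 [0.5143 0.1783 0.2749] [33 52 79]
279 [0.5141 0.1783 0.2815] [ 48  76 116]
285 [0.5112 0.1787 0.2816] [ 59  94 143]
291 [0.5091 0.1789 0.2833] [ 60  96 146]
297 [0.5061 0.1793 0.2831] [36 57 88]
303 [0.5025 0.1796 0.282 ] [34 53 80]
309 [0.4997 0.18   0.2824] [33 50 77]
315 [0.4967 0.1803 0.2825] [31 48 75]
321 [0.493  0.1807 0.2815] [31 48 74]
327 [0.49   0.1811 0.2816] [30 47 72]
333 [0.3128 0.2008 0.0009] [129 173 197]
339 [0.3032 0.2018 0.0011] [126 169 194]
```

>>> {"method": "jog_arm", "body": {"series": [[[36,-5,0,0,0,0,10],[36,-5,0,0,0,0,10],[36,-5,0,0,0,0,10],[37,-6,0,0,0,0,10],[0,0,0,0,0,0,10],[0,0,30,0,0,0,10],[0,0,40,0,0,0,10],[0,0,40,0,0,0,10],[0,0,0,0,0,0,10],[0,0,0,0,0,0,10]]]}}

```text
time_s: 6.3
eef_pos: [0.6461, 0.1843, 0.1418]
eef_rot: [0.0, 0.998, -0.055, -0.001]
wrist_force: [1.4, 0.7, 0.0]
opening: 0.298
grasp_force: 59.3
```

```bash
python3 - <<'E'
from h import *
c=cam('wrist');o=ctrl.get_obs(); print(o['time_s'],o['eef_pos'],2*o['eef_rot'][2])
P=world(c);z=P[...,2];print(P[260:300:6,318].round(4)); cv2.imwrite('pics/w3.png',c['frame'][100:360,200:440])
E
```

```text
6.35 [0.64760034 0.18442049 0.14389202] -0.10983760643222225
[[0.66   0.1835 0.1468]
 [0.6599 0.1835 0.1554]
 [0.6603 0.1835 0.1642]
 [0.6605 0.1835 0.1718]
 [0.6575 0.1838 0.1716]
 [0.6549 0.1841 0.1724]
 [0.6515 0.1845 0.1715]]
```

View pics/w3.png

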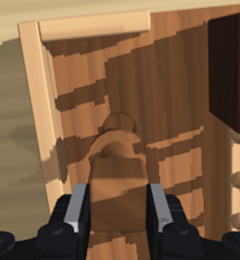

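>>> {"method": "jog_arm", "body": {"series": [[[0,0,10,0,0,0,10],[0,0,10,0,0,0,10],[0,0,6,0,0,0,10],[0,0,4,0,0,0,10],[0,0,4,0,0,0,10],[0,0,3,0,0,0,10],[0,0,0,0,0,0,10],[0,0,0,0,0,0,10],[0,0,0,0,0,0,10],[0,0,0,0,0,0,10]]]}}

```text
time_s: 7.35
eef_pos: [0.6469, 0.1842, 0.1049]
eef_rot: [-0.0, 0.998, -0.055, 0.0]
wrist_force: [-0.4, 0.2, -0.9]
opening: 0.293
grasp_force: 59.3
```

>>> {"method": "jog_arm", "body": {"series": [[[0,0,4,0,0,0,10],[0,0,4,0,0,0,10],[0,0,4,0,0,0,10],[0,0,4,0,0,0,10],[0,0,3,0,0,0,10],[0,0,0,0,0,0,10],[0,0,0,0,0,0,10],[0,0,0,0,0,0,10],[0,0,0,0,0,0,10],[0,0,0,0,0,0,10]]]}}

```text
time_s: 8.35
eef_pos: [0.6468, 0.1842, 0.0857]
eef_rot: [-0.0, 0.998, -0.055, 0.0]
wrist_force: [1.0, 0.5, 2.1]
opening: 0.301
grasp_force: 59.6
```

>>> {"method": "jog_arm", "body": {"series": [[[0,0,0,0,0,0,50],[0,0,0,0,0,0,50],[0,0,0,0,0,0,50],[0,0,0,0,0,0,50],[0,0,-10,0,0,0,50],[0,0,-40,0,0,0,50],[0,0,-45,0,0,0,50],[0,0,-45,0,0,0,50],[0,0,-25,0,0,0,50],[0,20,0,0,0,0,60]]]}}

```text
time_s: 9.35
eef_pos: [0.6471, 0.1662, 0.2578]
eef_rot: [-0.001, 0.999, -0.054, 0.005]
wrist_force: [0.7, 0.4, 0.3]
opening: 0.701
grasp_force: 0.0
```

>>> {"method": "jog_arm", "body": {"series": [[[0,45,0,0,0,0,60],[-1,45,0,0,0,0,60],[0,45,0,0,0,0,60],[-1,45,0,0,0,0,60],[0,45,0,0,0,0,60],[-1,45,0,0,0,0,60],[0,45,0,0,0,0,60],[-1,45,0,0,0,0,60],[0,40,0,0,0,-0.02,60],[0,0,0,0,0,0,60]]]}}

```text
time_s: 10.35
eef_pos: [0.5945, -0.2385, 0.2497]
eef_rot: [0.001, 0.999, -0.048, -0.001]
wrist_force: [-0.7, 0.8, -0.8]
opening: 0.701
grasp_force: 0.0
```

```bash
python3 pk.py >/dev/null;python3 pk.py >/dev/null; python3 pk.py; python3 - <<'E'
from h import *
c=cam('top');P=world(c);z=P[...,2]
m=(z>.1)&(z<.13)&(P[...,0]>.55)&(P[...,0]<.7)&(P[...,1]>.15)&(P[...,1]<.22)
print('peg in bore',rect(P[m]),P[m].mean(0))
E
```

```text
10.5 [ 0.59589158 -0.23276022  0.25006394] [-4.93625311e-04  9.98959249e-01 -4.56065166e-02 -4.70204652e-04] [ 0.66827241 -0.24001124  0.41817999]
[117. 117.  39.] [array([ 605.6, -149.8]), array([27.9, 28.4]), 14.6]
[ 42.  68. 104.] [array([ 597. , -232.3]), array([27.2, 28.2]), 85.1]
[53. 68. 88.] [array([521. ,  86.7]), array([ 60.6, 161.3]), 77.8]
[44. 91. 35.] [array([ 476.2, -382.9]), array([28. , 27.6]), 73.6]
[31. 60. 28.] [array([ 395.4, -298.3]), array([ 6.5, 15.4]), 65.9]
peg in bore [array([642.6, 185.7]), array([28.2, 28.7]), 84.5] [0.64117714 0.18513493 0.11397132]
```

>>> {"method": "jog_arm", "body": {"series": [[[1,0,20,0,0,0,60],[0,0,45,0,0,0,60],[0,0,45,0,0,0,60],[0,0,40,0,0,0,60],[0,0,20,0,0,0,60],[0,0,7,0,0,0,60],[0,0,0,0,0,0,60],[0,0,0,0,0,0,60],[0,0,0,0,0,0,10],[0,0,0,0,0,0,10]]]}}

```text
time_s: 11.55
eef_pos: [0.5985, -0.2334, 0.0754]
eef_rot: [0.001, 0.999, -0.045, 0.001]
wrist_force: [-0.2, -0.2, 0.9]
opening: 0.376
grasp_force: 0.0
```

>>> {"method": "jog_arm", "body": {"series": [[[0,0,0,0,0,0,10],[0,0,0,0,0,0,10],[0,0,0,0,0,0,10],[0,0,-10,0,0,0,10],[0,0,-30,0,0,0,10],[0,0,-45,0,0,0,10],[0,0,-45,0,0,0,10],[0,0,-48,0,0,0,10],[0,0,-20,0,0,0,10],[0,0,0,0,0,0,10]]]}}

```text
time_s: 12.55
eef_pos: [0.5993, -0.234, 0.2773]
eef_rot: [0.002, 0.999, -0.045, 0.004]
wrist_force: [0.1, 0.1, -0.6]
opening: 0.288
grasp_force: 59.0
```

>>> {"method": "jog_arm", "body": {"series": [[[-17,-44,0,0,0,0,10],[-17,-45,0,0,0,0,10],[-17,-45,0,0,0,0,10],[-17,-45,0,0,0,0,10],[-17,-45,0,0,0,0,10],[-17,-45,0,0,0,0,10],[-17,-45,0,0,0,0,10],[-17,-45,0,0,0,0,10],[-17,-43,0,0,0,0,10],[0,0,10,0,0,0,10]]]}}

```text
time_s: 13.55
eef_pos: [0.4791, 0.186, 0.2613]
eef_rot: [-0.001, 0.999, -0.042, -0.0]
wrist_force: [-0.3, -0.5, 0.3]
opening: 0.293
grasp_force: 59.2
```

>>> {"method": "jog_arm", "body": {"series": [[[0,0,10,0,0,0,10],[0,0,5,0,0,0,10],[0,0,0,0,0,0,10],[0,0,0,0,0,0,10],[0,0,0,0,0,0,10],[0,0,0,0,0,0,10],[0,0,0,0,0,0,10],[0,0,0,0,0,0,10],[0,0,0,0,0,0,10],[0,0,0,0,0,0,10]]]}}

```text
time_s: 14.55
eef_pos: [0.4813, 0.1813, 0.2466]
eef_rot: [-0.0, 0.999, -0.045, 0.0]
wrist_force: [0.2, -0.2, -1.0]
opening: 0.292
grasp_force: 59.2
```

```bash
cat > m2.py <<'E'
from h import *
c=cam('wrist'); P=world(c); z=P[...,2]; o=ctrl.get_obs(); t=o['eef_pos']; f=c['frame'].astype(int)
print(o['time_s'],t,2*o['eef_rot'][2])
m=((z<.036)&(z>.0)&(P[...,0]>.5)&(P[...,0]<.70)&(P[...,1]>.14)&(P[...,1]<.215)).astype(np.uint8)
k,l,st,ce=cv2.connectedComponentsWithStats(m)
for i in range(1,k):
    if st[i,4]>60: print('hole',st[i],rect(np.array([ray(c,u,v,.04) for v,u in np.argwhere(l==i)])))
for r in range(225,340,6): print(r,P[r,318].round(4))
r=300; 
for u in range(270,370,4): print(P[r,u].round(4),f[r,u].tolist(),end=' ')
E
python3 m2.py
```

```text
14.6 [0.48131306 0.18124873 0.24662235] -0.09003141778021019
hole [294 122  27  28 583] [array([561.2, 186.4]), array([27.9, 27.6]), 84.7]
225 [0.4622 0.1836 0.041 ]
231 [0.4986 0.1804 0.2056]
237 [0.4952 0.1807 0.2079]
243 [0.4913 0.1811 0.2084]
249 [0.4888 0.1813 0.2133]
255 [0.4882 0.1814 0.2231]
261 [0.4941 0.1809 0.2502]
267 [0.4941 0.1809 0.2587]
273 [0.494  0.1809 0.2666]
279 [0.4939 0.1809 0.2735]
285 [0.4913 0.1812 0.2744]
291 [0.4886 0.1814 0.2751]
297 [0.4855 0.1817 0.2747]
303 [0.4822 0.182  0.2744]
309 [0.4793 0.1823 0.2746]
315 [0.4767 0.1825 0.2756]
321 [0.473  0.1828 0.2746]
327 [0.47   0.1831 0.2748]
333 [ 2.958e-01  1.989e-01 -2.000e-04]
339 [2.864e-01 1.997e-01 1.000e-04]
[0.4912 0.2017 0.2856] [46, 44, 43] [0.495  0.1985 0.2936] [104, 101, 100] [0.4945 0.197  0.293 ] [102, 99, 98] [0.494  0.1956 0.2923] [97, 94, 93] [0.494  0.1939 0.2925] [17, 15, 15] [0.4866 0.1943 0.2777] [24, 22, 22] [0.4853 0.1928 0.2755] [35, 55, 84] [0.4849 0.191  0.275 ] [32, 52, 79] [0.4844 0.1893 0.2743] [31, 49, 74] [0.4843 0.1874 0.2744] [32, 50, 76] [0.4847 0.1855 0.2756] [30, 48, 74] [0.4844 0.1837 0.2752] [30, 48, 73] [0.4845 0.1818 0.2759] [32, 50, 75] [0.484  0.18   0.2751] [31, 47, 73] [0.4837 0.1781 0.275 ] [30, 47, 72] [0.4834 0.1763 0.2747] [30, 46, 72] [0.4838 0.1745 0.2758] [28, 46, 69] [0.4833 0.1726 0.2752] [29, 46, 71] [0.4837 0.1708 0.2762] [30, 46, 72] [0.4865 0.1693 0.2822] [13, 12, 11] [0.4922 0.1682 0.2935] [16, 14, 14] [0.4921 0.1666 0.2938] [107, 103, 100] [0.4918 0.165  0.2935] [103, 100, 98] [0.4911 0.1633 0.2924] [103, 100, 98] [0.4873 0.1609 0.2852] [32, 28, 28]
```

>>> {"method": "jog_arm", "body": {"series": [[[40,-6,0,0,0,0,10],[41,-6,0,0,0,0,10],[0,0,0,0,0,0,10],[0,0,30,0,0,0,10],[0,0,40,0,0,0,10],[0,0,30,0,0,0,10],[0,0,15,0,0,0,10],[0,0,6,0,0,0,10],[0,0,0,0,0,0,10],[0,0,0,0,0,0,10]]]}}

```text
time_s: 15.6
eef_pos: [0.5643, 0.1861, 0.1275]
eef_rot: [-0.0, 0.999, -0.045, 0.001]
wrist_force: [0.8, -0.1, 0.5]
opening: 0.288
grasp_force: 59.2
```

>>> {"method": "jog_arm", "body": {"series": [[[0,0,5,0,0,0,10],[0,0,4,0,0,0,10],[0,0,3,0,0,0,10],[0,0,3,0,0,0,10],[0,0,3,0,0,0,10],[0,0,0,0,0,0,10],[0,0,0,0,0,0,10],[0,0,0,0,0,0,10],[0,0,0,0,0,0,10],[0,0,0,0,0,0,10]]]}}

```text
time_s: 16.6
eef_pos: [0.5632, 0.1859, 0.1077]
eef_rot: [-0.0, 0.999, -0.045, 0.0]
wrist_force: [0.8, -0.5, -0.8]
opening: 0.293
grasp_force: 59.2
```

>>> {"method": "jog_arm", "body": {"series": [[[0,0,4,0,0,0,10],[0,0,4,0,0,0,10],[0,0,4,0,0,0,10],[0,0,4,0,0,0,10],[0,0,4,0,0,0,10],[0,0,0,0,0,0,10],[0,0,0,0,0,0,10],[0,0,0,0,0,0,10],[0,0,0,0,0,0,10],[0,0,0,0,0,0,10]]]}}

```text
time_s: 17.6
eef_pos: [0.5632, 0.1858, 0.0876]
eef_rot: [-0.0, 0.999, -0.045, 0.0]
wrist_force: [0.4, -1.4, 0.8]
opening: 0.286
grasp_force: 59.4
```

>>> {"method": "jog_arm", "body": {"series": [[[0,0,0,0,0,0,50],[0,0,0,0,0,0,50],[0,0,0,0,0,0,50],[0,0,0,0,0,0,50],[0,0,-10,0,0,0,50],[0,0,-40,0,0,0,50],[0,0,-45,0,0,0,50],[0,0,-45,0,0,0,50],[0,0,-40,0,0,0,65],[0,0,-20,0,0,-0.14,65]]]}}

```text
time_s: 18.6
eef_pos: [0.5646, 0.1861, 0.2935]
eef_rot: [-0.0, 1.0, 0.026, 0.004]
wrist_force: [-0.2, 0.2, -0.2]
opening: 0.756
grasp_force: 0.0
```

>>> {"method": "jog_arm", "body": {"series": [[[0,0,0,0,0,-0.149,65],[0,0,0,0,0,-0.149,65],[0,0,0,0,0,-0.149,65],[0,0,0,0,0,-0.149,65],[0,0,0,0,0,-0.149,65],[0,0,0,0,0,-0.149,65],[0,0,0,0,0,-0.149,65],[0,0,0,0,0,-0.149,65],[0,0,0,0,0,-0.149,65],[0,0,0,0,0,-0.149,65]]]}}

```text
time_s: 19.6
eef_pos: [0.5631, 0.1859, 0.2885]
eef_rot: [0.0, 0.716, 0.698, 0.0]
wrist_force: [-0.3, -0.6, 0.4]
opening: 0.764
grasp_force: 0.0
```

>>> {"method": "jog_arm", "body": {"series": [[[-24,32,0,0,0,0,65],[-24,32,0,0,0,0,65],[-24,32,0,0,0,-0.008,65],[-23,31,0,0,0,0,65],[0,0,0,0,0,0,65],[0,0,0,0,0,0,65],[0,0,0,0,0,0,65],[0,0,0,0,0,0,65],[0,0,0,0,0,0,65],[0,0,0,0,0,0,65]]]}}

```text
time_s: 20.6
eef_pos: [0.6869, 0.0879, 0.2881]
eef_rot: [0.0, 0.715, 0.699, 0.0]
wrist_force: [0.5, 0.0, -0.3]
opening: 0.76
grasp_force: 0.0
```

```bash
python3 - <<'E'
from h import *
c=cam('wrist'); cv2.imwrite('pics/w4.png',c['frame']); o=ctrl.get_obs(); print(o['time_s'],o['eef_pos'],o['eef_rot'],c['xyz'])
P=world(c);z=P[...,2]
m=((z>.158)&(z<.171)&(P[...,1]<.12)&(P[...,1]>.05)).astype(np.uint8);k,l,st,ce=cv2.connectedComponentsWithStats(m)
for i in range(1,k):
    if st[i,4]>40: print('tab',st[i],P[l==i].mean(0).round(4),rect(P[l==i]))
m=((z>.112)&(z<.12)&(P[...,1]>.15)&(P[...,1]<.22)).astype(np.uint8);k,l,st,ce=cv2.connectedComponentsWithStats(m)
for i in range(1,k):
    if st[i,4]>80: print('peg',st[i],P[l==i].mean(0).round(4),rect(P[l==i]))
E
```

```text
20.65 [0.686995   0.08776259 0.28800677] [1.55928343e-04 7.14925852e-01 6.99200244e-01 1.42981863e-04] [0.68933338 0.16061839 0.45654645]
tab [191 211  14  28 311] [0.5804 0.0915 0.1657] [array([579.5,  90.8]), array([23.7,  8.7]), 89.1]
tab [239 211  12  28 292] [0.622  0.0909 0.1658] [array([621.2,  90.2]), array([23.7,  8.4]), 89.8]
tab [293 211   9  28 246] [0.6693 0.09   0.1667] [array([669.2,  89.1]), array([23.7,  7.4]), 88.3]
tab [339 211  10  28 266] [0.7108 0.0892 0.1664] [array([711. ,  88.3]), array([24. ,  8.1]), 89.1]
peg [170 101  31  33 885] [0.5626 0.1862 0.1158] [array([562.1, 186.2]), array([28. , 27.9]), 85.4]
peg [258 100  31  33 880] [0.647  0.1852 0.1159] [array([646.6, 185.3]), array([27.9, 28.1]), 83.1]
```

View pics/w4.png

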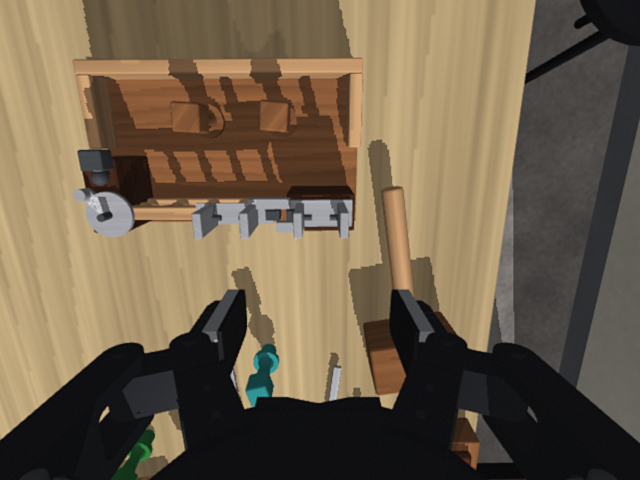

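>>> {"method": "jog_arm", "body": {"series": [[[1.5,3,20,0,0,0,65],[0,0,40,0,0,0,65],[0,0,40,0,0,0,65],[0,0,20,0,0,0,65],[0,0,15,0,0,0,65],[0,0,10,0,0,0,65],[0,0,5,0,0,0,65],[0,0,0,0,0,0,65],[0,0,0,0,0,0,65],[0,0,0,0,0,0,65]]]}}

```text
time_s: 21.65
eef_pos: [0.6912, 0.0886, 0.1391]
eef_rot: [0.001, 0.715, 0.699, 0.001]
wrist_force: [0.1, -0.8, 0.4]
opening: 0.761
grasp_force: 0.0
```

>>> {"method": "jog_arm", "body": {"series": [[[0,0,0,0,0,0,55],[0,0,0,0,0,0,45],[0,0,0,0,0,0,40],[0,0,0,0,0,0,35],[0,0,0,0,0,0,30],[0,0,0,0,0,0,25],[0,0,0,0,0,0,25],[0,0,0,0,0,0,25],[0,0,0,0,0,0,25],[0,0,0,0,0,0,25]]]}}

```text
time_s: 22.65
eef_pos: [0.6906, 0.0887, 0.1412]
eef_rot: [0.001, 0.715, 0.699, 0.0]
wrist_force: [-8.3, 0.5, 14.8]
opening: 0.293
grasp_force: 7.2
```

```bash
cat > tabs.py <<'E'
from h import *
o=ctrl.get_obs(); print(o['time_s'],o['eef_pos'],o['opening'],o['grasp_force'],o['wrist_force'])
for n in('wrist','top','scene'):
    c=cam(n);P=world(c);z=P[...,2]; f=c['frame'].astype(int)
    m=((z>.155)&(z<.172)&(P[...,1]<.15)&(P[...,1]>-.1)&(P[...,0]>.45)&(P[...,0]<.75)).astype(np.uint8);k,l,st,ce=cv2.connectedComponentsWithStats(m)
    for i in range(1,k):
        if st[i,4]>15: print(n,st[i],f[l==i].mean(0).round(),P[l==i].mean(0).round(4),rect(P[l==i]))
E
python3 tabs.py; python3 -c "
from h import *
c=np.load('/tmp/wrist.npz');cv2.imwrite('pics/w5.png',c['frame'])"
```

```text
22.65 [0.69062947 0.08874994 0.14115123] 0.2929627233501664 7.218342306150589 [-8.25009927  0.46772495 14.80508505]
wrist [331 269  19  56 793] [119. 116. 116.] [0.7014 0.0915 0.1659] [array([702. ,  88.8]), array([24.7,  8. ]), 88.3]
wrist [  68  270   40   56 1618] [134. 130. 130.] [0.5813 0.0922 0.1638] [array([579.4,  91. ]), array([24.6, 10.3]), 88.1]
wrist [ 159  270   31   55 1318] [141. 137. 137.] [0.6228 0.0918 0.1643] [array([621.7,  90.3]), array([25.2,  8.9]), 87.4]
wrist [279 270  21  55 633] [136. 132. 132.] [0.6798 0.093  0.1653] [array([680.2,  89.5]), array([ 7.9, 24.7]), 10.1]
scene [339 192   8   9  45] [112. 112. 114.] [0.5794 0.0874 0.1627] [array([578.8,  88.6]), array([11.1, 26.3]), 1.6]
scene [351 199   9   9  53] [109. 110. 113.] [0.6216 0.0858 0.1629] [array([621.5,  88.9]), array([10.7, 26.9]), 0.4]
scene [369 208   9  12  52] [105. 105. 108.] [0.6783 0.0843 0.1639] [array([676.8,  85.5]), array([25.7, 12.7]), 78.6]
scene [377 217   9   6  31] [110. 108. 110.] [0.7031 0.0805 0.1624] [array([704.9,  84.5]), array([26.3, 11.9]), 69.2]
```

View pics/w5.png

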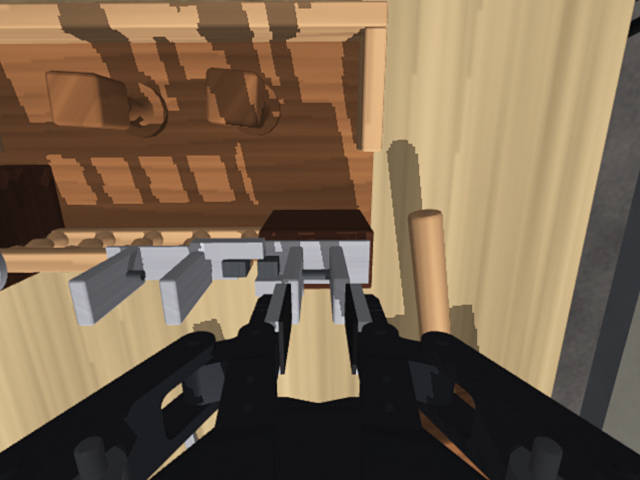

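>>> {"method": "jog_arm", "body": {"series": [[[0,0,0,0,0,0,45],[0,0,0,0,0,0,65],[0,0,0,0,0,0,65],[0,0,0,0,0,0,65],[0,0,-20,0,0,0,65],[0,0,-35,0,0,0,65],[0,0,0,0,0,0,65],[0,-30,0,0,0,0,65],[0,-30,0,0,0,0,65],[0,-30,0,0,0,0,65]]]}}

```text
time_s: 23.8
eef_pos: [0.599, 0.0907, 0.1917]
eef_rot: [-0.0, 0.715, 0.699, -0.0]
wrist_force: [0.1, -0.5, 0.0]
opening: 0.762
grasp_force: 0.0
```

>>> {"method": "jog_arm", "body": {"series": [[[0,0,0,0,0,0,65],[0,0,0,0,0,0,65],[0,0,0,0,0,0,65],[0,0,0,0,0,0,65],[0,0,0,0,0,0,65],[0,0,0,0,0,0,65],[0,0,0,0,0,0,65],[0,0,0,0,0,0,65],[0,0,0,0,0,0,65],[0,0,0,0,0,0,65]]]}}

```text
time_s: 24.8
eef_pos: [0.6003, 0.0907, 0.1926]
eef_rot: [0.0, 0.715, 0.699, 0.0]
wrist_force: [-0.7, -0.1, -0.4]
opening: 0.762
grasp_force: 0.0
```

```bash
python3 tabs.py
```

```text
24.8 [0.60033148 0.09072242 0.19262105] 0.7624673210077084 0.0 [-0.7422852  -0.08163486 -0.36485506]
wrist [276 241  15  42 570] [158. 154. 154.] [0.5797 0.0923 0.1657] [array([579.2,  91. ]), array([24.1,  8.2]), 89.1]
wrist [343 241  14  41 552] [156. 151. 152.] [0.6208 0.0917 0.166 ] [array([621.1,  90.3]), array([23.8,  8.1]), 89.0]
wrist [428 240  22  42 728] [134. 130. 130.] [0.6767 0.0901 0.1647] [array([677.7,  89.2]), array([24.4,  8.4]), 89.4]
wrist [464 240  25  42 814] [127. 123. 123.] [0.7004 0.0896 0.1642] [array([701.8,  88.6]), array([24.4,  8.6]), 89.3]
scene [339 192   8   9  45] [112. 111. 114.] [0.5798 0.0867 0.1632] [array([579. ,  87.3]), array([10.6, 31.8]), 7.7]
scene [351 199   9   9  52] [109. 110. 113.] [0.6214 0.086  0.1627] [array([620.8,  87.4]), array([26.4, 13.5]), 80.4]
scene [369 209   9   9  50] [111. 111. 113.] [0.6782 0.0855 0.163 ] [array([677.7,  86.6]), array([27. , 10.1]), 89.7]
scene [377 214   9   9  52] [109. 109. 111.] [0.7025 0.085  0.163 ] [array([702.,  87.]), array([29.1, 12.5]), 85.5]
```

>>> {"method": "jog_arm", "body": {"series": [[[0,0,25,0,0,0,65],[0,0,20,0,0,0,65],[0,0,11,0,0,0,65],[0,0,0,0,0,0,65],[0,0,0,0,0,0,65],[0,0,0,0,0,0,55],[0,0,0,0,0,0,45],[0,0,0,0,0,0,35],[0,0,0,0,0,0,25],[0,0,0,0,0,0,20]]]}}

```text
time_s: 25.95
eef_pos: [0.6018, 0.0908, 0.1412]
eef_rot: [0.002, 0.715, 0.699, 0.001]
wrist_force: [-7.8, 0.8, 18.7]
opening: 0.236
grasp_force: 9.4
```

>>> {"method": "jog_arm", "body": {"series": [[[0,0,0,0,0,0,20],[0,0,0,0,0,0,20],[0,0,0,0,0,0,20],[0,0,0,0,0,0,20],[0,0,0,0,0,0,20],[0,0,0,0,0,0,20],[0,0,0,0,0,0,20],[0,0,0,0,0,0,20],[0,0,0,0,0,0,20],[0,0,0,0,0,0,20]]]}}

```text
time_s: 26.95
eef_pos: [0.6018, 0.0908, 0.1412]
eef_rot: [0.002, 0.715, 0.699, 0.001]
wrist_force: [-6.3, -0.2, 18.3]
opening: 0.238
grasp_force: 9.1
```

```bash
python3 tabs.py
```

```text
26.95 [0.60183476 0.09078203 0.14123207] 0.23804599906163967 9.089813517930452 [-6.25265239 -0.20676553 18.25183123]
wrist [329 269  19  58 642] [132. 128. 128.] [0.6111 0.0939 0.1655] [array([612.3,  90.7]), array([24. ,  8.1]), 88.9]
wrist [ 457  269   32   56 1351] [150. 145. 145.] [0.6765 0.0905 0.1642] [array([677.9,  88.9]), array([24.8,  8.9]), 88.7]
wrist [ 503  269   37   55 1524] [142. 138. 138.] [0.7002 0.0899 0.1639] [array([701.7,  88.4]), array([24.8,  9.4]), 86.8]
wrist [279 270  19  57 312] [99. 96. 96.] [0.5895 0.0987 0.1632] [array([589.1,  91.7]), array([ 8. , 23.2]), 4.1]
scene [341 193   9   9  49] [90. 91. 94.] [0.5888 0.0864 0.1633] [array([589. ,  88.4]), array([24.5, 10.3]), 82.2]
scene [349 200   8   7  32] [104. 104. 105.] [0.6135 0.0835 0.1621] [array([612.7,  88.2]), array([ 9.3, 23.4]), 3.6]
scene [369 209   9  10  53] [111. 110. 113.] [0.6786 0.0851 0.163 ] [array([676.6,  85.4]), array([27.1, 11.1]), 89.5]
scene [377 214   9   9  49] [112. 111. 113.] [0.7021 0.0851 0.1631] [array([701.5,  86.6]), array([25.1, 10.6]), 89.0]
```

>>> {"method": "jog_arm", "body": {"series": [[[0,0,0,0,0,0,12],[0,0,0,0,0,0,12],[-9,-0.3,0,0,0,0.069,12],[-9,-0.3,0,0,0,0.069,12],[-9,-0.3,0,0,0,0.069,12],[-9,-0.3,0,0,0,0.069,12],[-9,-0.3,0,0,0,0.069,12],[-9,-0.3,0,0,0,0.069,12],[-9,-0.3,0,0,0,0.069,12],[-9,-0.3,0,0,0,0.069,12]]]}}

```text
time_s: 28.1
eef_pos: [0.5795, 0.0223, 0.137]
eef_rot: [0.0, 0.879, 0.476, 0.0]
wrist_force: [-1.0, -0.7, -0.0]
opening: 0.143
grasp_force: 0.0
```

```bash
python3 tabs.py | grep -v top
```

```text
28.1 [0.57948577 0.0223005  0.13702938] 0.1433259042657295 0.0 [-1.0315306  -0.6719436  -0.04902269]
wrist [ 472    0   53   44 1529] [106. 102. 102.] [0.6998 0.0835 0.1638] [array([701.9,  85.5]), array([18.1,  9.6]), 89.9]
wrist [ 411    2   54   77 2277] [119. 115. 117.] [0.6767 0.0891 0.165 ] [array([678. ,  88.9]), array([24.2,  9. ]), 89.7]
wrist [ 288   93   47   62 1271] [153. 148. 150.] [0.6213 0.0902 0.167 ] [array([621.3,  90. ]), array([23.9,  8. ]), 88.9]
wrist [ 203  152   52   58 1450] [86. 84. 86.] [0.5805 0.0909 0.1654] [array([579.5,  90.7]), array([23.8,  8.6]), 89.1]
wrist [289 283  16  23 104] [53. 54. 56.] [0.5783 0.0362 0.1691] [array([578.5,  34. ]), array([ 5.3, 10.6]), 6.3]
wrist [331 283  16  28 107] [57. 61. 64.] [0.5926 0.0264 0.1692] [array([589.6,  25. ]), array([12.7,  5.8]), 25.4]
wrist [275 294  13   4  34] [20. 20. 21.] [0.5707 0.0375 0.1706] [array([570.4,  37.6]), array([0.8, 5.2]), 61.6]
wrist [348 294  12   4  30] [19. 17. 17.] [0.5971 0.0202 0.1706] [array([597.2,  20.2]), array([0.8, 4.8]), 53.9]
scene [339 192   8   8  43] [76. 77. 80.] [0.5796 0.0874 0.1633] [array([579. ,  88.2]), array([24.9, 11. ]), 88.9]
scene [351 199   9   9  49] [109. 109. 111.] [0.621  0.086  0.1628] [array([620.5,  86.8]), array([27.3, 11. ]), 85.9]
scene [321 208   9   5  18] [ 77.  89. 103.] [0.5894 0.0129 0.1674] [array([590.3,  13.2]), array([21.2, 12. ]), 56.8]
scene [369 209   9  10  48] [113. 112. 115.] [0.6778 0.0859 0.1627] [array([677.2,  86.9]), array([26.6, 10.1]), 89.2]
scene [377 214   9  10  51] [112. 111. 112.] [0.7024 0.0843 0.1631] [array([700.7,  85.3]), array([11.1, 24.5]), 7.3]
```

>>> {"method": "jog_arm", "body": {"series": [[[0,0,-30,0,0,0,12],[0,0,-30,0,0,0,30],[0,0,0,0,0,-0.139,65],[0,0,0,0,0,-0.139,65],[0,0,0,0,0,-0.139,65],[0,0,0,0,0,-0.139,65],[34,9,0,0,0,0,65],[35,10,0,0,0,0,65],[0,0,0,0,0,0,65],[0,0,0,0,0,0,65]]]}}

```text
time_s: 29.25
eef_pos: [0.5998, 0.0923, 0.1965]
eef_rot: [0.0, 0.713, 0.702, -0.0]
wrist_force: [0.0, -1.2, -0.6]
opening: 0.76
grasp_force: 0.0
```

>>> {"method": "jog_arm", "body": {"series": [[[0,0,0,0,0,0,65],[0,0,0,0,0,0,65],[0,0,0,0,0,0,65],[0,0,0,0,0,0,65],[0,0,0,0,0,0,65],[0,0,0,0,0,0,65],[0,0,0,0,0,0,65],[0,0,0,0,0,0,65],[0,0,0,0,0,0,65],[0,0,0,0,0,0,65]]]}}

```text
time_s: 30.25
eef_pos: [0.5998, 0.0914, 0.1966]
eef_rot: [-0.0, 0.714, 0.7, -0.0]
wrist_force: [-0.0, 0.2, 0.5]
opening: 0.762
grasp_force: 0.0
```

```bash
python3 tabs.py | grep -v scene; python3 -c "
from bench import ctrl;import math;q=ctrl.get_obs()['eef_rot'];print(q,2*math.atan2(q[2],q[1]))"
```

```text
30.25 [0.59975955 0.09136379 0.19658137] 0.7616823695552078 0.0 [-0.02478954  0.1657577   0.45170291]
wrist [278 240  14  41 539] [158. 154. 154.] [0.5796 0.0925 0.1659] [array([579.2,  91. ]), array([23.9,  8.1]), 88.7]
wrist [343 240  15  41 550] [152. 148. 148.] [0.6207 0.0916 0.1657] [array([621.2,  90.2]), array([24. ,  8.2]), 89.0]
wrist [427 240  22  41 699] [133. 130. 130.] [0.6766 0.0901 0.1647] [array([677.8,  89.2]), array([24. ,  8.3]), 88.4]
wrist [463 240  24  41 772] [127. 123. 123.] [0.7004 0.0895 0.1643] [array([701.6,  88.5]), array([24.4,  8.7]), 87.7]
[-1.80491417e-05  7.13782522e-01  7.00367411e-01 -5.94060499e-06] 1.5518242100567436
```

>>> {"method": "jog_arm", "body": {"series": [[[0,0,35,0,0,0,60],[0,0,22,0,0,0,60],[0,0,12,0,0,0,60],[0,0,5,0,0,0,60],[0,0,0,0,0,0,60],[0,0,0,0,0,0,60],[0,0,0,0,0,0,50],[0,0,-1,0,0,0,40],[0,0,-1,0,0,0,30],[0,0,-1,0,0,0,20]]]}}

```text
time_s: 31.4
eef_pos: [0.5993, 0.0914, 0.1264]
eef_rot: [-0.0, 0.714, 0.7, -0.0]
wrist_force: [-2.4, -0.3, -0.6]
opening: 0.298
grasp_force: 60.5
```

>>> {"method": "jog_arm", "body": {"series": [[[0,0,0,0,0,0,20],[0,0,0,0,0,0,15],[0,0,0,0,0,0,10],[0,0,0,0,0,0,10],[0,0,0,0,0,0,10],[0,0,0,0,0,0,10],[0,0,0,0,0,0,10],[0,0,0,0,0,0,10],[0,0,0,0,0,0,10],[0,0,0,0,0,0,10]]]}}

```text
time_s: 32.4
eef_pos: [0.5994, 0.0914, 0.1263]
eef_rot: [-0.0, 0.714, 0.7, -0.0]
wrist_force: [-5.7, 0.6, 6.6]
opening: 0.296
grasp_force: 61.1
```

Full 60 N grip now. Swing the gate.

>>> {"method": "jog_arm", "body": {"series": [[[-9,-0.3,0,0,0,0.069,10],[-9,-0.3,0,0,0,0.069,10],[-9,-0.3,0,0,0,0.069,10],[-9,-0.3,0,0,0,0.069,10],[0,0,0,0,0,0,10],[0,0,0,0,0,0,10],[0,0,0,0,0,0,10],[0,0,0,0,0,0,10],[0,0,0,0,0,0,10],[0,0,0,0,0,0,10]]]}}

```text
time_s: 33.4
eef_pos: [0.5945, 0.0563, 0.1263]
eef_rot: [0.0, 0.803, 0.596, 0.0]
wrist_force: [-4.9, 1.2, 5.4]
opening: 0.296
grasp_force: 61.0
```

```bash
python3 tabs.py | grep -v top
```

```text
33.4 [0.59446531 0.05633643 0.12634755] 0.2955039520607751 60.96172213554382 [-4.92961238  1.23087801  5.43035653]
wrist [ 531  138   46   66 2483] [138. 134. 134.] [0.7002 0.0894 0.1642] [array([701.9,  88.6]), array([24.4,  9.6]), 89.0]
wrist [ 472  155   42   65 2063] [148. 143. 143.] [0.6766 0.09   0.1646] [array([678. ,  88.9]), array([24.3,  9. ]), 89.9]
wrist [ 254  283   48   62 1268] [131. 127. 127.] [0.5837 0.0643 0.1655] [array([584.3,  61. ]), array([16.9, 27.5]), 18.5]
wrist [ 335  283   47   62 1214] [97. 93. 93.] [0.609  0.0569 0.1656] [array([606.5,  54.4]), array([27.1, 16.8]), 37.7]
scene [331 198  16  15  91] [91. 92. 93.] [0.597  0.048  0.1641] [array([598.4,  49.7]), array([20.8, 47. ]), 75.4]
scene [369 209   9   9  52] [111. 111. 115.] [0.6784 0.0856 0.1628] [array([677.,  86.]), array([12.2, 29.1]), 0.3]
scene [377 214   9  10  50] [113. 112. 114.] [0.7021 0.0847 0.1626] [array([702.2,  86.8]), array([10.5, 30.7]), 0.7]
```

>>> {"method": "jog_arm", "body": {"series": [[[-9,-0.3,0,0,0,0.069,10],[-9,-0.3,0,0,0,0.069,10],[-9,-0.3,0,0,0,0.069,10],[-9,-0.3,0,0,0,0.069,10],[-9,-0.3,0,0,0,0.069,10],[-9,-0.3,0,0,0,0.069,10],[-9,-0.3,0,0,0,0.069,10],[-9,-0.3,0,0,0,0.069,10],[0,0,0,0,0,0,10],[0,0,0,0,0,0,10]]]}}

```text
time_s: 34.55
eef_pos: [0.557, -0.0042, 0.1263]
eef_rot: [0.001, 0.935, 0.355, 0.001]
wrist_force: [1.2, 0.0, 4.9]
opening: 0.298
grasp_force: 60.7
```

>>> {"method": "jog_arm", "body": {"series": [[[-9,-0.3,0,0,0,0.069,10],[-9,-0.3,0,0,0,0.069,10],[-9,-0.3,0,0,0,0.069,10],[-9,-0.3,0,0,0,0.069,10],[-9,-0.3,0,0,0,0.069,10],[-9,-0.3,0,0,0,0.069,10],[-9,-0.3,0,0,0,0.069,10],[-9,-0.3,0,0,0,0.069,10],[0,0,0,0,0,0,10],[0,0,0,0,0,0,10]]]}}

```text
time_s: 35.55
eef_pos: [0.4935, -0.0356, 0.1264]
eef_rot: [0.001, 0.996, 0.087, 0.002]
wrist_force: [4.2, -4.2, 1.8]
opening: 0.295
grasp_force: 60.3
```

>>> {"method": "jog_arm", "body": {"series": [[[0,0,0,0,0,0,10],[0,0,0,0,0,0,10],[0,0,0,0,0,0,10],[0,0,0,0,0,0,10],[0,0,0,0,0,0,10],[0,0,0,0,0,0,10],[0,0,0,0,0,0,10],[0,0,0,0,0,0,10],[0,0,0,0,0,0,10],[0,0,0,0,0,0,10]]]}}

```text
time_s: 36.55
eef_pos: [0.4936, -0.0356, 0.1264]
eef_rot: [0.001, 0.996, 0.087, 0.001]
wrist_force: [4.5, -3.5, 3.0]
opening: 0.291
grasp_force: 60.4
```

```bash
python3 tabs.py | grep -v top; python3 - <<'E'
from h import *
c=cam('top');P=world(c);z=P[...,2]
m=(z>.1)&(z<.13)&(P[...,1]>.15)&(P[...,1]<.22)&(P[...,0]>.5)&(P[...,0]<.7);k,l,st,ce=cv2.connectedComponentsWithStats(m.astype(np.uint8))
for i in range(1,k):
    if st[i,4]>30: print('peg',rect(P[l==i]),P[l==i].mean(0))
t=ctrl.get_obs()['eef_pos']; print('gate angle',np.arctan2(-(t[1]-.0936),t[0]-.4696)-.018)
E
```

```text
36.55 [ 0.49361139 -0.0355892   0.12638588] 0.2910514279352651 60.38044989109039 [ 4.45175926 -3.46798893  2.96334493]
wrist [ 254  283   49   62 1302] [72. 69. 69.] [ 0.4956 -0.0212  0.1656] [array([490.5, -18.2]), array([25. , 19.4]), 9.8]
wrist [ 335  283   47   62 1189] [70. 67. 67.] [ 0.5004 -0.0472  0.1655] [array([497.3, -46.3]), array([16.9, 26.3]), 65.1]
scene [282 198   9  10  54] [70. 72. 75.] [ 0.4948 -0.0245  0.1636] [array([494.4, -25.9]), array([20.6, 16.8]), 34.9]
scene [274 207  10   7  38] [74. 76. 78.] [ 0.5011 -0.0546  0.1627] [array([500.2, -55.4]), array([22.3, 10.4]), 48.6]
scene [369 209   9  10  52] [111. 112. 116.] [0.678  0.0862 0.1622] [array([677.4,  87.1]), array([26.6, 11.8]), 83.4]
scene [377 214   9   9  52] [112. 111. 113.] [0.7021 0.0852 0.1625] [array([701.5,  87. ]), array([28.5, 10.9]), 87.5]
peg [array([642.5, 186. ]), array([28. , 28.2]), 85.1] [0.64157153 0.18527511 0.11392647]
peg [array([557.3, 186.7]), array([28.3, 28.6]), 86.5] [0.55689642 0.18621405 0.11427264]
gate angle 1.3692874667482862
```

Gate angle is about 1.37 rad and held, both pegs are seated, and the post catch is in. I'm handing in.

```bash
python3 -c "
from bench import ctrl
print(ctrl.hand_in())"
```

```text
the job is handed in; nothing more can be done
None
```

I handed the job in at about 36.6 s with both pegs seated, the post catch squeezed in and the gate held at about 1.37 rad, measured from the cameras and arm pose; my first swing slipped off the gate catch, so I gripped it lower and swung again, and no verdict came back.

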